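Open the rolling mill by one turn of its screw and lock it

TASK

The next brass blank needs a wider gap: with the crank handle on the mill's handwheel, turn anticlockwise until you feel the slack in the worn screw taken up, then open the rolls by exactly one full turn of the screw from there, without overshooting and without forcing the handle in towards the wheel's centre or out from it. Then throw the lock lever on the gear case fully over to the back, and leave everything else on the bench where it is.

Things in the scene. Friction and masses are not known exactly. Their poses are not given: they have to be found in the camera images.
- mill: Grey bench rolling mill, bolted down. Origin: centre of the underside, under the handwheel's axis; x from its front to its back, y to its gear case, z up. Frame 150 (x) x 200 (y) mm, top at 200 mm. Gear case on the +y side, centred 15 mm in +x and 135 mm in +y of the axis, 120 x 75 mm, top at 100 mm. The wheel turns anticlockwise, seen from above, to open the rolls.
- bearing (a point): Centre of the handwheel on the mill: on its vertical axis, 215 mm above the table. Rim 136 mm outside diameter, its top at 234 mm. Wheel and screw are joined by worn dogs: the wheel first turns freely through a slack that differs each time (0.6 to 2.5 rad; about 0.5 N at the handle), then drives the screw at about 8 N moving (0.45 N m), 4 to 6 N left when pausing. The screw stays as left; the wheel does not rise.
- handle_top (a point): Top centre of the wheel's upright crank handle, 285 mm above the table: round wooden grip, 18 mm diameter, 50 mm long, nothing else of the wheel above 235 mm. It spins freely on a pin 55 mm from the axis; carried round the circle it turns the wheel, the hand need not turn. The pin's sprung slot yields 1 mm per 10 N in or out along the radius; over 20 N (2 mm) strains it.
- yoke_mark (a point): Mark at the top front of the dark steel yoke carrying the top roll, between the mill's columns. It starts 177 mm above the table and rises 3 mm for every full turn of the screw, not at all while slack is taken up.
- lock (a joint): Angle of the steel lock lever on the gear case: 0 to 0.12 at the start, leaning to the mill's front (-x), unlocked; 1.0, its stop, leaning to the back (+x), locked. It swings in the mill's x-z plane, stays where it is left and moves with about 1 to 2 N at its tip.
- lock_tip (a point): Centre of the 26 mm ball at the lock lever's tip, 75 mm from the pivot on a 10 mm rod. The pivot is 122 mm above the table, 20 mm in +x and 135 mm in +y of the wheel's axis (mill frame). Unlocked, the tip is 36 mm in front of the pivot and 188 mm above the table; locked, 36 mm behind it. The lever's block is 70 x 50 x 25 mm.
- hammer: Bystander: small hammer, 220 mm, lying to the left; origin at its underside (tools: at the middle of the lower side).
- file: Bystander: wood-handled pointed tool, 200 mm, lying at the front right; origin at its underside (tools: at the middle of the lower side).
- ingot: Bystander: flat brass blank 90 x 35 x 4 mm, lying in front of the mill; origin at its underside (tools: at the middle of the lower side).
- mandrel: Bystander: tapered steel ring mandrel, 160 mm tall, standing at the right; origin at its underside (tools: at the middle of the lower side).
- dish: Bystander: shallow white dish, 90 mm wide, at the left; origin at its underside (tools: at the middle of the lower side).
- oil: Bystander: amber oil bottle, 90 mm tall, behind the mill; origin at its underside (tools: at the middle of the lower side).
- pliers: Bystander: pliers with black grips, 130 mm, lying at the front left; origin at its underside (tools: at the middle of the lower side).

How it is judged:
On the way, in this order (a step that is already met when the one before it is completed fails the run):
1. the top roll is raised by one turn of the screw (3 mm, to within 0.25 mm), the lock still open (z of yoke_mark in the frame of mill between 0.17975 and 0.18025 m and value of joint lock below 0.5 rad), for 0.3 s.
2. the lock lever is thrown over to the back (value of joint lock above 0.85 rad), for 0.2 s.
At the end, for the whole second after the job is handed in: The top roll stands 3 mm (one screw turn) above where it began, to within 0.25 mm (30 degrees of screw), the lock lever is over to the back (at least 0.85 of 1.0 rad), the bystanders are within 30 mm of where they were (z of yoke_mark in the frame of mill between 0.17975 and 0.18025 m and value of joint lock above 0.85 rad); the robot touches nothing.
It fails at once if the top roll is raised too far (more than one turn and 30 degrees of the screw) (z of yoke_mark in the frame of mill above 0.18025 m).
It fails at once if the rolls are screwed closer together (z of yoke_mark in the frame of mill below 0.1764 m).
It fails at once if the handle is forced in or out along the wheel's radius by more than 20 N (2 mm off its 55 mm circle) (horizontal distance between handle_top and bearing above 0.057 m or horizontal distance between handle_top and bearing below 0.053 m).
It fails at once if the lock is thrown before the roll is set (value of joint lock above 0.6 rad and z of yoke_mark in the frame of mill below 0.17975 m).
It fails at once if a bystander is moved by more than 30 mm (distance of any of hammer, file, ingot, mandrel, dish, oil, pliers from where it was at the start of the episode above 0.03 m).
It also fails if it takes over 70 s, if anything falls off the work surface, if the arm or the gripper's body presses on something with over 40 N, if the wrist force passes 120 N, or if a joint passes its speed limit or range.

ROBOT

A 7-joint arm with a two-finger parallel gripper is mounted at the origin on the work surface. World frame = base frame: x ahead of the robot, y to its left, z up, the work surface at z = 0. Lengths are in m, angles in rad, forces in N, time in s.
With the tool pointing down it reaches from about 0.425 to 0.875 m from the base axis. Payload 4.7 kg.
Tool frame: the origin (TCP) lies midway between the tips of the shut fingers; the grasp point (between the pads) lies 19 mm behind it; z points along the fingers, y is the line along which they close (so a half turn about z gives the same grasp; the last joint's range is limited). The gripper opens to 85 mm and grips with 20 to 120 N. Pads are 22 mm wide; open, the fingers measure 114 mm over their backs; the gripper's body (76 mm by 85 mm) begins 54 mm behind the grasp point. The pads swing forward as they close: fully open they stand 13 mm farther back than shut.
Start: joints at [-1.113, 0.321, -0.07, 1.45, 0.023, 1.371, -0.057], TCP at [0.279, 0.587, 0.231] pointing down, gripper open.
Joint ranges: [-2.86, 2.86], [-0.3, 2.09], [-1.38, 1.24], [0.06, 2.45], [-1.56, 4.7], [0.09, 2.05], [-2.69, 2.69]. Speed limits (rad/s): [2.57, 2.57, 3.14, 3.14, 3.14, 3.14, 3.14].

INTERFACE

Orientations are given as a rotation vector (axis times angle).
In Python, from plant import bot gives the robot as it stands.
- The arm moves only by the shell command python3 -m pendant 'ROWS'. ROWS is text: rows parted by semicolons, each of 7 numbers parted by spaces: the shift along the tool's x, y, z in cm, then the turn, a rotation vector about the tool's x, y, z in rad, then the closure in counts, from 0 (fully open) to 255 (shut). A call has 1 to 20 rows; each row shifts and turns the commanded pose from where the row before left it, along the tool's axes as they then stand; what a row does not reach is not made up. A row lasts 1/10 s, in which the tool goes at most 50 mm and 8.59 degrees, less where a joint would pass 70% of its speed; a pose out of reach is approached as far as the arm can. A call with a gripper value outside its range is refused whole. The fingers move at their own pace and stop on an object; the grip force is fixed at half the most. Time passes only in rows, so rows that do not move let the fingers close. It gives the time, the measured TCP pose, the force, the opening and the grip force at its end, in the units of the state.
- bot.get_obs(): the state, without advancing time (a new reading comes with each control period).
- bot.snapshot(name): name is "scene" or "top"; returns a dict with "color" (400x640x3 uint8, red, green, blue), "fx", "fy", "cx", "cy" (pixels), "k1" (the pictures are not rectified: a ray, as slopes to the right and down, at radius r is drawn at 1 + k1 r^2 times it, then the intrinsics apply), "view" (4x4, takes a point from world to camera coordinates). Camera axes: x right, y up, looking along -z (the intrinsics and any distortion apply to the point x, -y, -z); pixel columns grow to the right and rows downward; lengths in m; the calibration is good to about 2 mm. A picture is of the moment at which its call begins. There is no depth.
- bot.finish_job(): hands the job in; it is judged then, once.
The state is a dict: "time": time; "joint_pos": joint angles; "qd": joint speeds; "joint_efforts": joint torques, N m; "eef_pos": TCP position; "tcp_rot": TCP orientation; "force": force on the tool from outside, world axes, zero at the start; "wrist_torque": the same for the moment, N m; "grip_width": finger opening in m; "gripper_force": force on a finger pad.
Only numpy, scipy, OpenCV 4.12 (cv2) and the standard library are available. Lean on these libraries where they do the work, as an engineer would, in place of code of your own. Each camera call takes 0.05 s, during which the arm holds its last target. There are 200 camera calls.

## Working session

There is one attempt and no reset: what is moved stays moved. The work goes in short steps, Python scripts to look and compute and a shell command to move; the robot and the scene stay as the last step left them, time stands still between calls to the robot, and variables do not carry over. Pictures are saved under pics/ and viewed, at most 10 in all, crops included, and the job is handed in when it is done.

```bash
ls; mkdir -p pics
cat > h.py <<'E'
import numpy as np, cv2
from plant import bot
from scipy.spatial.transform import Rotation as R
def snap(n,f=None):
    s=bot.snapshot(n)
    if f: cv2.imwrite('pics/'+f,s['color'][:,:,::-1])
    return s
def proj(s,P):
    p=(s['view']@np.append(P,1))[:3]; a=np.array([p[0],-p[1]])/-p[2]; a=a*(1+s['k1']*(a@a))
    return np.array([s['fx']*a[0]+s['cx'],s['fy']*a[1]+s['cy']])
def ray(s,u,v):
    d=np.array([(u-s['cx'])/s['fx'],(v-s['cy'])/s['fy']]); a=d.copy()
    for _ in range(20): a=d/(1+s['k1']*(a@a))
    V=np.linalg.inv(s['view']); w=V[:3,:3]@np.array([a[0],-a[1],-1]); return V[:3,3],w
def onz(s,u,v,z):
    o,w=ray(s,u,v); return o+w*(z-o[2])/w[2]
E
python3 - <<'E'
from h import *
a=snap('scene','s1.png');b=snap('top','t1.png')
for s in(a,b): print(np.linalg.inv(s['view'])[:3].round(3),s['fx'],s['k1'])
o=bot.get_obs();print(o)
E
```

```text
pics
[[-0.853 -0.33   0.403  1.054]
 [ 0.521 -0.549  0.653  0.788]
 [ 0.006  0.767  0.641  0.973]] 511.11517177589735 0.01789631400077233
[[-0.009  0.992 -0.125  0.427]
 [-1.    -0.007  0.013 -0.011]
 [ 0.012  0.126  0.992  1.15 ]] 396.22080237949706 -0.007925906087944318
{'time': 0.1, 'joint_pos': array([-1.11289314,  0.32176316, -0.07004578,  1.4515554 ,  0.02259102,
        1.37081525, -0.05685255]), 'qd': array([ 1.23534287e-04, -5.19363257e-05, -8.52108278e-04, -3.81799576e-03,
       -1.10982419e-03, -1.29599924e-03, -1.00418621e-03]), 'joint_efforts': array([ 5.85720463e-04, -4.94876003e+01, -3.83392861e-01, -3.15210056e+01,
        1.30396272e-02,  7.45578756e-03,  2.18479038e-06]), 'eef_pos': array([0.2789483 , 0.58656114, 0.2303221 ]), 'tcp_rot': array([-6.91297111e-01, -3.06429116e+00,  2.71875371e-03]), 'force': array([ 1.21900994, -0.85983441,  0.37422157]), 'wrist_torque': array([-0.01740919,  0.03408701,  0.03495228]), 'gripper_force': 0.0, 'grip_width': 0.08517678768543348}
```

View pics/s1.png

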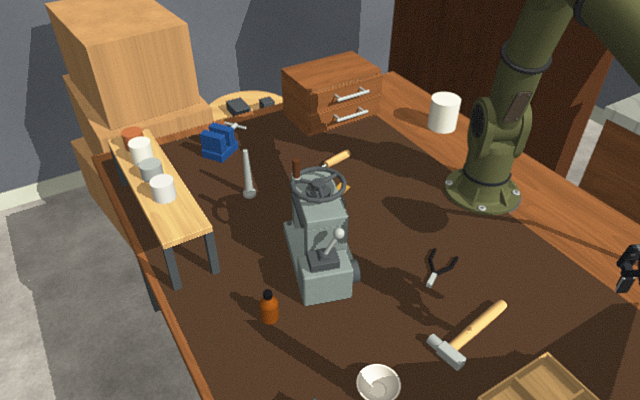

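View pics/t1.png

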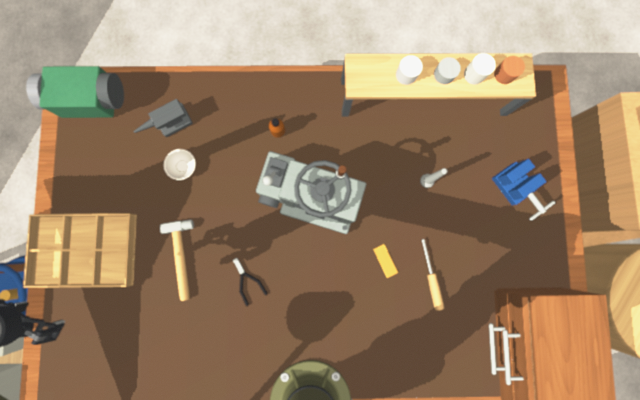

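The scene view shows the mill at about (320,230), with the handle at (296,168) and the lever ball at (340,233). In the top view the wheel is at about (323,189), the handle at (341,171) and the lever at about (272,170). I'll zoom in on both next.

Run:
```python
import cv2,numpy as np
a=cv2.imread('pics/s1.png')[140:310,260:380];b=cv2.imread('pics/t1.png')[140:250,245:385]
A=cv2.resize(a,None,fx=3.4,fy=3.4,interpolation=2);B=cv2.resize(b,None,fx=2.8,fy=2.8,interpolation=2)
c=np.zeros((600,800,3),np.uint8);c[:A.shape[0],:A.shape[1]]=A;c[:B.shape[0],408:408+B.shape[1]]=B[:,:392]
cv2.imwrite('pics/c1.png',c)
```

```text
(no output)
```

View pics/c1.png

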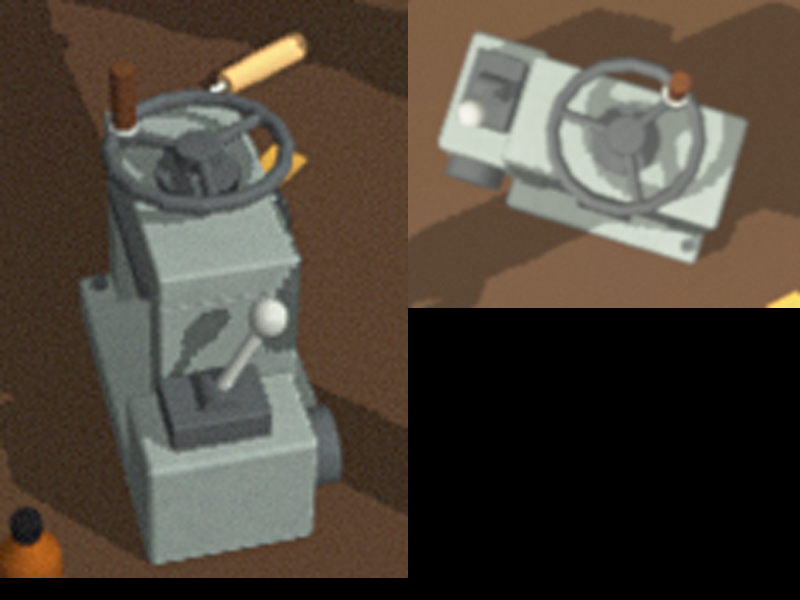

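The crop shows the rim centre at top (322.9,188.6) and scene (318.2,184.4). The handle top is at top (342.5,168.2) and scene (295.9,160), and the ball at top (266.8,180) and scene (339.1,233.2).

```bash
cat >> h.py <<'E'
def tri(s1,p1,s2,p2):
    o1,d1=ray(s1,*p1);o2,d2=ray(s2,*p2)
    t=np.linalg.lstsq(np.c_[d1,-d2],o2-o1,rcond=None)[0]
    a=o1+d1*t[0];b=o2+d2*t[1];return (a+b)/2,np.linalg.norm(a-b)
E
python3 - <<'E'
from h import *
a=snap('scene');b=snap('top')
for n,ps,pt,z in [('rim',(318.2,184.4),(322.9,188.6),.228),('handle',(295.9,160),(342.5,168.2),.285),('ball',(339.1,233.2),(266.8,180),.188)]:
    P,e=tri(a,ps,b,pt); print(n,P.round(4),round(e,4),onz(a,*ps,z).round(4),onz(b,*pt,z).round(4))
C=(onz(a,318.2,184.4,.228)+onz(b,322.9,188.6,.228))[:2]/2
H=(onz(a,295.9,160,.285)+onz(b,342.5,168.2,.285))[:2]/2
B=(onz(a,339.1,233.2,.188)+onz(b,266.8,180,.188))[:2]/2
h=H-C;l=B-C
print('C',C,'radius',np.hypot(*h),'ang',np.arctan2(h[1],h[0]))
# lock ball in mill frame (20-36,135)
print('ball d',np.hypot(*l),np.hypot(16,135),'yaw',np.arctan2(l[1],l[0])-np.arctan2(135,-16))
# gear case corners edges: top pic direction of gear-case outer top edge
p=onz(b,245+(475-408)/2.8,140+33/2.8,.1);q=onz(b,245+(441-408)/2.8,140+148/2.8,.1);print('edge',p,q,np.arctan2(*(p-q)[1::-1]))
o=bot.get_obs(); M=R.from_rotvec(o['tcp_rot']).as_matrix();print(M.round(3))
E
```

```text
rim [ 0.557  -0.0351  0.2228] 0.0018 [ 0.5599 -0.0287  0.228 ] [ 0.557  -0.0355  0.228 ]
handle [ 0.5935 -0.0772  0.2818] 0.0036 [ 0.5945 -0.0717  0.285 ] [ 0.5944 -0.078   0.285 ]
ball [0.5846 0.1015 0.1871] 0.0013 [0.5847 0.1027 0.188 ] [0.5849 0.101  0.188 ]
C [ 0.55842303 -0.03209758] radius 0.055922747856157466 ang -0.8707388243782648
ball d 0.1365443203225797 135.94484175576505 yaw -0.31245388149164444
edge [0.67663515 0.10606608 0.1       ] [0.56483769 0.13767933 0.1       ] -0.2755778905630828
[[-0.903  0.429 -0.   ]
 [ 0.429  0.903 -0.001]
 [-0.    -0.001 -1.   ]]
```

```bash
python3 -m pendant '0 0 -4.3 0 0 -0.148 0; 0 0 -4.3 0 0 -0.148 0; 0 0 -4.3 0 0 -0.148 0; -1.97 -4.14 0 0 0 0 0; -1.97 -4.14 0 0 0 0 0; -1.97 -4.14 0 0 0 0 0; -1.97 -4.14 0 0 0 0 0; -1.97 -4.14 0 0 0 0 0; -1.97 -4.14 0 0 0 0 0; -1.97 -4.14 0 0 0 0 0; -1.97 -4.14 0 0 0 0 0; -1.97 -4.14 0 0 0 0 0; -1.97 -4.14 0 0 0 0 0; -1.97 -4.14 0 0 0 0 0; -1.97 -4.14 0 0 0 0 0'
```

```text
time: 1.7
eef_pos: [0.516, 0.0885, 0.3604]
tcp_rot: [-0.001, 3.141, 0.001]
force: [0.9, 1.0, 0.8]
grip_width: 0.0854
gripper_force: 0.0
```

```bash
python3 -m pendant '-1.95 -4.11 0 0 0 0 0; -1.95 -4.11 0 0 0 0 0; -1.95 -4.11 0 0 0 0 0; -1.95 -4.11 0 0 0 0 0; 0 0 0 0 0 0.145 0; 0 0 0 0 0 0.145 0;0 0 0 0 0 0.145 0;0 0 0 0 0 0.145 0;0 0 0 0 0 0.145 0;0 0 0 0 0 0.145 0; 0 0 0 0 0 0 0; 0 0 0 0 0 0 0'
python3 - <<'E'
from h import *
a=snap('scene','s2.png');b=snap('top')
o=bot.get_obs();print(o['joint_pos'].round(2),o['eef_pos'],R.from_rotvec(o['tcp_rot']).as_matrix().round(3))
print(proj(a,o['eef_pos']),proj(b,o['eef_pos']))
E
```

```text
time: 2.9
eef_pos: [0.5936, -0.074, 0.3602]
tcp_rot: [-1.318, -2.851, 0.0]
force: [-0.3, -0.1, 0.8]
grip_width: 0.0856
gripper_force: 0.0
[-0.39  0.19  0.56  1.39 -0.1   1.59  0.87] [ 0.59362554 -0.07402111  0.36024313] [[-0.647  0.763 -0.   ]
 [ 0.763  0.647  0.   ]
 [ 0.    -0.    -1.   ]]
[294.8462716  131.75314796] [343.29746982 161.52439701]
```

```bash
python3 -m pendant '0 0 2.5 0 0 0 0; 0 0 2.5 0 0 0 0; 0 0 2.5 0 0 0 0; 0 0 2.5 0 0 0 0; 0 0 1.3 0 0 0 0; 0 0 0 0 0 0 0;0 0 0 0 0 0 0'
python3 - <<'E'
from h import *
snap('scene','s3.png')
a=cv2.imread('pics/s3.png')[90:260,220:420];cv2.imwrite('pics/c3.png',cv2.resize(a,None,fx=3,fy=3,interpolation=2))
E
```

```text
time: 3.7
eef_pos: [0.5941, -0.0742, 0.2482]
tcp_rot: [1.322, 2.849, 0.001]
force: [0.2, 0.3, 0.5]
grip_width: 0.0853
gripper_force: 0.0
```

View pics/c3.png

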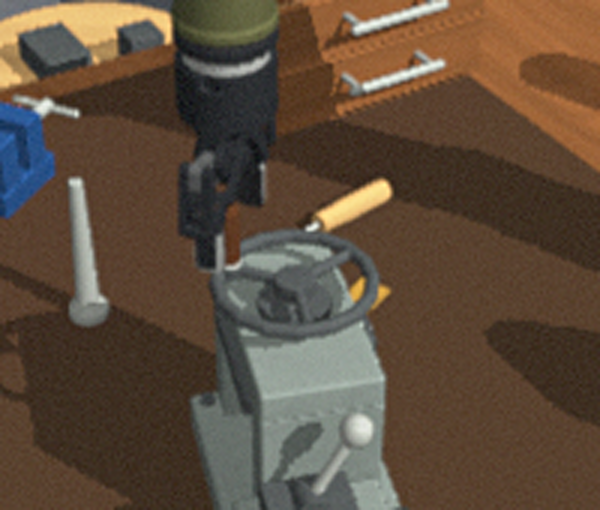

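The handle (crop 233,230) stands between the open fingers, clear of the rim, so I can close.

```bash
python3 -m pendant '0 0 0 0 0 0 255;0 0 0 0 0 0 255;0 0 0 0 0 0 255;0 0 0 0 0 0 255;0 0 0 0 0 0 255;0 0 0 0 0 0 255;0 0 0 0 0 0 255;0 0 0 0 0 0 255'
python3 - <<'E'
from h import *
o=bot.get_obs();M=R.from_rotvec(o['tcp_rot']).as_matrix();print('tool force',(M.T@o['force']).round(2),o['eef_pos'])
f=np.arange(0,7)*0.1
print((5.5*np.c_[-np.cos(f),np.sin(f)]).round(2))
E
```

```text
time: 4.55
eef_pos: [0.5938, -0.0741, 0.2476]
tcp_rot: [1.323, 2.849, 0.001]
force: [-0.5, -0.3, 3.4]
grip_width: 0.0165
gripper_force: 58.4
tool force [ 0.09 -0.56 -3.43] [ 0.59384194 -0.07406442  0.24764377]
[[-5.5   0.  ]
 [-5.47  0.55]
 [-5.39  1.09]
 [-5.25  1.63]
 [-5.07  2.14]
 [-4.83  2.64]
 [-4.54  3.11]]
```

```bash
cat > w.py <<'E'
from h import *
import json,os,sys
from scipy.optimize import least_squares
# log a reading, fit the circle centre (radial spring 1 mm/10 N, weak prior), print the next steps in tool cm
n=int(sys.argv[1]) if len(sys.argv)>1 else 0; st=float(sys.argv[2]) if len(sys.argv)>2 else .1
o=bot.get_obs();L=json.load(open('log.json')) if os.path.exists('log.json') else []
L.append([*o['eef_pos'][:2],*o['force'][:2],o['time']]);json.dump(L,open('log.json','w'))
D=np.array(L);P,F=D[:,:2]*1e3,D[:,2:4];C0=np.array([557.7,-34.])
def res(c):
    d=P-c;r=np.linalg.norm(d,axis=1);u=d/r[:,None]
    return np.r_[(r-55+(F*u).sum(1)/10)/.15,(c-C0)/4]
c=least_squares(res,C0).x
d=P-c;r=np.linalg.norm(d,axis=1);u=d/r[:,None];t=np.c_[-u[:,1],u[:,0]]
ang=np.unwrap(np.arctan2(d[:,1],d[:,0]))
print('C',c.round(2),'ang',(ang-ang[0])[-1].round(3),'abs',ang[-1].round(3),'r',r[-1].round(2),'Frad',(F*u).sum(1)[-1].round(2),'Ftan',(F*t).sum(1)[-1].round(2),'res',(res(c)[:-2]*.15).round(2)[-6:])
M=R.from_rotvec(o['tcp_rot']).as_matrix();p=o['eef_pos'].copy();p[:2]*=1
q=[p]
for k in range(1,n+1):
    a=ang[-1]+k*st;q.append(np.r_[(c+55*np.array([np.cos(a),np.sin(a)]))/1e3,p[2]])
s=np.diff(np.array(q),axis=0)@M*100
print('; '.join(f'{x:.2f} {y:.2f} 0 0 0 0 255' for x,y,_ in s))
E
python3 w.py 4; python3 -m pendant '0.03 0.55 0 0 0 0 255; 0.08 0.54 0 0 0 0 255; 0.14 0.54 0 0 0 0 255; 0 0 0 0 0 0 255'; python3 w.py 4
```

```text
C [557.   -33.22] ang 0.0 abs -0.837 r 55.01 Frad -0.11 Ftan -0.55 res [-0.]
0.05 0.55 0 0 0 0 255; 0.10 0.54 0 0 0 0 255; 0.15 0.53 0 0 0 0 255; 0.21 0.51 0 0 0 0 255
time: 4.95
eef_pos: [0.6056, -0.06, 0.2476]
tcp_rot: [1.32, 2.85, 0.002]
force: [-0.7, 1.2, 3.6]
grip_width: 0.0165
gripper_force: 58.8
C [557.71 -32.59] ang 0.335 abs -0.519 r 55.13 Frad -1.24 Ftan 0.72 res [-0.01  0.  ]
0.23 0.50 0 0 0 0 255; 0.26 0.48 0 0 0 0 255; 0.31 0.45 0 0 0 0 255; 0.35 0.42 0 0 0 0 255
```

```bash
python3 -m pendant '0.23 0.50 0 0 0 0 255; 0.26 0.48 0 0 0 0 255; 0.31 0.45 0 0 0 0 255; 0 0 0 0 0 0 255'; python3 w.py 4
```

```text
time: 5.35
eef_pos: [0.6112, -0.0448, 0.2476]
tcp_rot: [1.32, 2.849, 0.002]
force: [3.0, 0.1, 4.7]
grip_width: 0.0167
gripper_force: 58.8
C [557.86 -32.43] ang 0.631 abs -0.227 r 54.74 Frad 2.86 Ftan 0.74 res [ 0.02 -0.05  0.03]
0.33 0.44 0 0 0 0 255; 0.39 0.39 0 0 0 0 255; 0.43 0.35 0 0 0 0 255; 0.46 0.30 0 0 0 0 255
```

```bash
python3 -m pendant '0.33 0.44 0 0 0 0 255; 0.39 0.39 0 0 0 0 255; 0 0 0 0 0 0 255'; python3 w.py 4
```

```text
time: 5.65
eef_pos: [0.6125, -0.0337, 0.2476]
tcp_rot: [1.321, 2.85, 0.002]
force: [2.4, 1.4, 5.4]
grip_width: 0.0165
gripper_force: 58.8
C [557.81 -32.5 ] ang 0.835 abs -0.022 r 54.73 Frad 2.41 Ftan 1.46 res [ 0.   -0.03  0.06 -0.03]
0.41 0.36 0 0 0 0 255; 0.46 0.30 0 0 0 0 255; 0.49 0.25 0 0 0 0 255; 0.51 0.20 0 0 0 0 255
```

```bash
python3 -m pendant '0.41 0.36 0 0 0 0 255; 0.46 0.30 0 0 0 0 255; 0.49 0.25 0 0 0 0 255; 0 0 0 0 0 0 255'; python3 w.py 4
```

```text
time: 6.05
eef_pos: [0.6103, -0.0168, 0.2476]
tcp_rot: [-1.32, -2.85, -0.003]
force: [2.1, 0.3, 5.6]
grip_width: 0.0168
gripper_force: 58.9
C [557.79 -32.52] ang 1.148 abs 0.292 r 54.78 Frad 2.05 Ftan -0.31 res [-0.   -0.03  0.07 -0.02 -0.01]
0.51 0.21 0 0 0 0 255; 0.53 0.14 0 0 0 0 255; 0.54 0.09 0 0 0 0 255; 0.55 0.03 0 0 0 0 255
```

```bash
python3 -m pendant '0.51 0.21 0 0 0 0 255; 0.53 0.14 0 0 0 0 255; 0.54 0.09 0 0 0 0 255; 0 0 0 0 0 0 255'; python3 w.py 4
```

```text
time: 6.45
eef_pos: [0.6031, -0.0017, 0.2476]
tcp_rot: [-1.32, -2.85, -0.003]
force: [1.4, 0.7, 6.3]
grip_width: 0.0165
gripper_force: 59.0
C [557.78 -32.56] ang 1.454 abs 0.598 r 54.8 Frad 1.51 Ftan -0.19 res [-0.03 -0.04  0.08 -0.    0.02 -0.04]
0.55 0.05 0 0 0 0 255; 0.55 -0.02 0 0 0 0 255; 0.54 -0.08 0 0 0 0 255; 0.53 -0.13 0 0 0 0 255
```

```bash
python3 -m pendant '0.55 0.05 0 0 0 0 255; 0.55 -0.02 0 0 0 0 255; 0.54 -0.08 0 0 0 0 255; 0 0 0 0 0 0 255'; python3 w.py 4
```

```text
time: 6.85
eef_pos: [0.5917, 0.0105, 0.2476]
tcp_rot: [-1.319, -2.85, -0.003]
force: [1.3, 2.3, 5.8]
grip_width: 0.0167
gripper_force: 58.9
C [557.78 -32.53] ang 1.758 abs 0.903 r 54.78 Frad 2.64 Ftan 0.4 res [-0.03  0.08 -0.01  0.   -0.07  0.04]
0.54 -0.11 0 0 0 0 255; 0.52 -0.19 0 0 0 0 255; 0.50 -0.24 0 0 0 0 255; 0.47 -0.29 0 0 0 0 255
```

```bash
python3 -m pendant '0.54 -0.11 0 0 0 0 255; 0.52 -0.19 0 0 0 0 255; 0.50 -0.24 0 0 0 0 255; 0 0 0 0 0 0 255'; python3 w.py 4
```

```text
time: 7.25
eef_pos: [0.5796, 0.0176, 0.2478]
tcp_rot: [1.32, 2.846, 0.004]
force: [7.3, -0.2, 2.9]
grip_width: 0.0164
gripper_force: 58.6
C [557.78 -32.56] ang 2.016 abs 1.16 r 54.67 Frad 2.75 Ftan -6.79 res [ 0.07 -0.01  0.01 -0.05  0.07 -0.05]
0.49 -0.24 0 0 0 0 255; 0.45 -0.31 0 0 0 0 255; 0.42 -0.36 0 0 0 0 255; 0.38 -0.40 0 0 0 0 255
```

The screw engages at about 1.95 rad of travel. That makes the target about 8.23 rad.

```bash
python3 -m pendant '0.49 -0.24 0 0 0 0 255; 0.45 -0.31 0 0 0 0 255; 0.42 -0.36 0 0 0 0 255; 0.38 -0.40 0 0 0 0 255; 0 0 0 0 0 0 255'; python3 w.py 6
```

```text
time: 7.75
eef_pos: [0.5579, 0.0225, 0.2477]
tcp_rot: [1.321, 2.847, 0.004]
force: [5.7, 0.6, 2.9]
grip_width: 0.0165
gripper_force: 58.7
C [557.78 -32.52] ang 2.424 abs 1.568 r 55.03 Frad 0.63 Ftan -5.69 res [-0.01  0.   -0.07  0.04 -0.08  0.1 ]
0.33 -0.44 0 0 0 0 255; 0.29 -0.47 0 0 0 0 255; 0.24 -0.49 0 0 0 0 255; 0.19 -0.52 0 0 0 0 255; 0.14 -0.53 0 0 0 0 255; 0.08 -0.54 0 0 0 0 255
```

```bash
python3 -m pendant '0.33 -0.44 0 0 0 0 255; 0.29 -0.47 0 0 0 0 255; 0.24 -0.49 0 0 0 0 255; 0.19 -0.52 0 0 0 0 255; 0.14 -0.53 0 0 0 0 255; 0 0 0 0 0 0 255'; python3 w.py 6
```

```text
time: 8.35
eef_pos: [0.5314, 0.0162, 0.2476]
tcp_rot: [1.32, 2.848, 0.005]
force: [4.4, 1.8, 3.1]
grip_width: 0.0168
gripper_force: 58.8
C [557.75 -32.46] ang 2.923 abs 2.067 r 55.3 Frad -0.51 Ftan -4.78 res [ 0.01 -0.08  0.01 -0.13  0.03  0.25]
0.06 -0.55 0 0 0 0 255; 0.03 -0.55 0 0 0 0 255; -0.02 -0.55 0 0 0 0 255; -0.08 -0.54 0 0 0 0 255; -0.13 -0.53 0 0 0 0 255; -0.19 -0.52 0 0 0 0 255
```

```bash
python3 -m pendant '0.06 -0.55 0 0 0 0 255; 0.03 -0.55 0 0 0 0 255; -0.02 -0.55 0 0 0 0 255; -0.08 -0.54 0 0 0 0 255; -0.13 -0.53 0 0 0 0 255; 0 0 0 0 0 0 255'; python3 w.py 6
```

```text
time: 8.95
eef_pos: [0.5116, -0.0017, 0.2476]
tcp_rot: [1.32, 2.849, 0.007]
force: [5.5, 2.5, 3.0]
grip_width: 0.0166
gripper_force: 58.8
C [557.73 -32.44] ang 3.41 abs 2.554 r 55.48 Frad -3.21 Ftan -5.18 res [-0.07  0.01 -0.14  0.02  0.22  0.16]
-0.22 -0.51 0 0 0 0 255; -0.23 -0.50 0 0 0 0 255; -0.28 -0.47 0 0 0 0 255; -0.32 -0.44 0 0 0 0 255; -0.37 -0.41 0 0 0 0 255; -0.41 -0.37 0 0 0 0 255
```

```bash
python3 -m pendant '-0.20 -0.52 0 0 0 0 255; -0.23 -0.50 0 0 0 0 255; -0.28 -0.47 0 0 0 0 255; -0.32 -0.44 0 0 0 0 255; -0.37 -0.41 0 0 0 0 255; 0 0 0 0 0 0 255'; python3 w.py 6
```

```text
time: 9.55
eef_pos: [0.5024, -0.0264, 0.2475]
tcp_rot: [-1.32, -2.851, -0.008]
force: [4.1, 4.0, 4.2]
grip_width: 0.0165
gripper_force: 58.9
C [557.69 -32.43] ang 3.889 abs 3.033 r 55.6 Frad -3.6 Ftan -4.46 res [ 0.03 -0.12  0.01  0.2   0.13  0.23]
-0.44 -0.34 0 0 0 0 255; -0.43 -0.34 0 0 0 0 255; -0.47 -0.29 0 0 0 0 255; -0.49 -0.25 0 0 0 0 255; -0.51 -0.19 0 0 0 0 255; -0.53 -0.14 0 0 0 0 255
```

```bash
python3 -m pendant '-0.47 -0.30 0 0 0 0 255; -0.44 -0.33 0 0 0 0 255; -0.47 -0.29 0 0 0 0 255; -0.50 -0.24 0 0 0 0 255; -0.51 -0.18 0 0 0 0 255; 0 0 0 0 0 0 255'; python3 w.py 6
```

```text
time: 10.15
eef_pos: [0.5063, -0.0531, 0.2474]
tcp_rot: [-1.318, -2.847, -0.006]
force: [-0.9, 5.9, 7.5]
grip_width: 0.0161
gripper_force: 59.1
C [557.66 -32.45] ang 4.378 abs 3.523 r 55.38 Frad -1.38 Ftan -5.77 res [-0.09  0.04  0.21  0.11  0.2   0.24]
-0.54 -0.11 0 0 0 0 255; -0.54 -0.09 0 0 0 0 255; -0.55 -0.04 0 0 0 0 255; -0.55 0.02 0 0 0 0 255; -0.55 0.07 0 0 0 0 255; -0.54 0.12 0 0 0 0 255
```

```bash
python3 -m pendant '-0.56 -0.09 0 0 0 0 255; -0.54 -0.08 0 0 0 0 255; -0.55 -0.04 0 0 0 0 255; -0.55 0.02 0 0 0 0 255; -0.55 0.08 0 0 0 0 255; 0 0 0 0 0 0 255'; python3 w.py 6
```

```text
time: 10.75
eef_pos: [0.5225, -0.0754, 0.2473]
tcp_rot: [-1.318, -2.846, -0.004]
force: [-2.5, 5.2, 8.6]
grip_width: 0.0168
gripper_force: 59.5
C [557.64 -32.49] ang 4.881 abs 4.027 r 55.49 Frad -2.47 Ftan -5.23 res [0.07 0.23 0.12 0.19 0.21 0.24]
-0.53 0.17 0 0 0 0 255; -0.52 0.18 0 0 0 0 255; -0.50 0.23 0 0 0 0 255; -0.47 0.28 0 0 0 0 255; -0.44 0.32 0 0 0 0 255; -0.41 0.37 0 0 0 0 255
```

```bash
python3 -m pendant '-0.53 0.19 0 0 0 0 255; -0.52 0.19 0 0 0 0 255; -0.50 0.23 0 0 0 0 255; -0.47 0.28 0 0 0 0 255; -0.44 0.33 0 0 0 0 255; 0 0 0 0 0 0 255'; python3 w.py 6
```

```text
time: 11.35
eef_pos: [0.5472, -0.0871, 0.2473]
tcp_rot: [-1.319, -2.844, -0.001]
force: [-4.1, 2.7, 9.3]
grip_width: 0.0169
gripper_force: 59.8
C [557.63 -32.56] ang 5.377 abs 4.524 r 55.57 Frad -1.89 Ftan -4.56 res [0.29 0.15 0.19 0.18 0.19 0.38]
-0.37 0.41 0 0 0 0 255; -0.37 0.41 0 0 0 0 255; -0.33 0.44 0 0 0 0 255; -0.28 0.47 0 0 0 0 255; -0.23 0.50 0 0 0 0 255; -0.18 0.52 0 0 0 0 255
```

```bash
python3 -m pendant '-0.36 0.43 -0.03 0 0 0 255; -0.37 0.41 0 0 0 0 255; -0.33 0.44 0 0 0 0 255; -0.28 0.47 0 0 0 0 255; -0.23 0.51 0 0 0 0 255; 0 0 0 0 0 0 255'; python3 w.py 6
```

```text
time: 11.95
eef_pos: [0.5739, -0.0858, 0.2472]
tcp_rot: [-1.32, -2.843, 0.002]
force: [-5.5, 1.4, 9.1]
grip_width: 0.0162
gripper_force: 59.8
C [557.64 -32.6 ] ang 5.862 abs 5.009 r 55.59 Frad -2.93 Ftan -4.89 res [0.18 0.21 0.18 0.16 0.34 0.29]
-0.14 0.54 0 0 0 0 255; -0.14 0.53 0 0 0 0 255; -0.08 0.54 0 0 0 0 255; -0.03 0.55 0 0 0 0 255; 0.02 0.55 0 0 0 0 255; 0.08 0.54 0 0 0 0 255
```

```bash
python3 -m pendant '-0.12 0.55 -0.03 0 0 0 255; -0.14 0.53 0 0 0 0 255; -0.08 0.54 0 0 0 0 255; -0.03 0.55 0 0 0 0 255; 0.03 0.55 0 0 0 0 255; 0 0 0 0 0 0 255'; python3 w.py 6
```

```text
time: 12.55
eef_pos: [0.5964, -0.0725, 0.2473]
tcp_rot: [-1.322, -2.843, 0.006]
force: [-5.8, -1.7, 7.7]
grip_width: 0.0166
gripper_force: 59.7
C [557.67 -32.64] ang 6.337 abs 5.484 r 55.63 Frad -2.86 Ftan -5.37 res [0.24 0.19 0.15 0.31 0.25 0.35]
0.13 0.54 0 0 0 0 255; 0.12 0.54 0 0 0 0 255; 0.17 0.52 0 0 0 0 255; 0.22 0.50 0 0 0 0 255; 0.27 0.48 0 0 0 0 255; 0.32 0.45 0 0 0 0 255
```

```bash
python3 -m pendant '0.15 0.54 0 0 0 0 255; 0.13 0.54 0 0 0 0 255; 0.17 0.52 0 0 0 0 255; 0.23 0.50 0 0 0 0 255; 0.28 0.48 0 0 0 0 255; 0 0 0 0 0 0 255'; python3 w.py 6
```

```text
time: 13.15
eef_pos: [0.6103, -0.0504, 0.2474]
tcp_rot: [-1.325, -2.844, 0.009]
force: [-3.4, -4.5, 5.9]
grip_width: 0.0166
gripper_force: 59.6
C [557.71 -32.65] ang 6.811 abs 5.958 r 55.54 Frad -1.77 Ftan -5.37 res [0.22 0.17 0.3  0.23 0.31 0.36]
0.35 0.43 0 0 0 0 255; 0.35 0.42 0 0 0 0 255; 0.39 0.38 0 0 0 0 255; 0.43 0.34 0 0 0 0 255; 0.46 0.30 0 0 0 0 255; 0.49 0.25 0 0 0 0 255
```

```bash
python3 -m pendant '0.37 0.42 0 0 0 0 255; 0.35 0.41 0 0 0 0 255; 0.39 0.38 0 0 0 0 255; 0.43 0.34 0 0 0 0 255; 0.47 0.30 0 0 0 0 255; 0 0 0 0 0 0 255'; python3 w.py 6
```

```text
time: 13.75
eef_pos: [0.6125, -0.024, 0.2475]
tcp_rot: [-1.327, -2.846, 0.009]
force: [-1.1, -6.9, 3.6]
grip_width: 0.0166
gripper_force: 59.5
C [557.73 -32.64] ang 7.293 abs 6.439 r 55.46 Frad -2.18 Ftan -6.63 res [0.19 0.31 0.23 0.3  0.34 0.25]
0.51 0.22 0 0 0 0 255; 0.51 0.21 0 0 0 0 255; 0.53 0.16 0 0 0 0 255; 0.54 0.10 0 0 0 0 255; 0.55 0.05 0 0 0 0 255; 0.55 -0.00 0 0 0 0 255
```

```bash
python3 -m pendant '0.51 0.21 0 0 0 0 255; 0.51 0.20 0 0 0 0 255; 0.53 0.15 0 0 0 0 255; 0.54 0.10 0 0 0 0 255; 0.55 0.04 0 0 0 0 255; 0 0 0 0 0 0 255'; python3 w.py 6
```

```text
time: 14.35
eef_pos: [0.6019, 0.001, 0.2476]
tcp_rot: [1.326, 2.846, -0.007]
force: [2.7, -5.7, 3.6]
grip_width: 0.0165
gripper_force: 59.3
C [557.76 -32.61] ang 7.788 abs 6.934 r 55.52 Frad -1.29 Ftan -6.18 res [0.35 0.25 0.3  0.32 0.21 0.39]
0.55 -0.05 0 0 0 0 255; 0.55 -0.06 0 0 0 0 255; 0.54 -0.11 0 0 0 0 255; 0.52 -0.16 0 0 0 0 255; 0.51 -0.22 0 0 0 0 255; 0.48 -0.26 0 0 0 0 255
```

```bash
python3 -m pendant '0.55 -0.06 0 0 0 0 255; 0.55 -0.07 0 0 0 0 255; 0.54 -0.11 0 0 0 0 255; 0.52 -0.17 0 0 0 0 255; 0.10 -0.05 0 0 0 0 255; 0 0 0 0 0 0 255; 0 0 0 0 0 0 255'; python3 w.py 1
```

```text
time: 15.05
eef_pos: [0.5849, 0.0158, 0.2476]
tcp_rot: [1.325, 2.845, -0.004]
force: [5.3, -5.0, 2.7]
grip_width: 0.0165
gripper_force: 59.0
C [557.78 -32.58] ang 8.198 abs 7.343 r 55.5 Frad -1.78 Ftan -7.08 res [0.28 0.31 0.32 0.19 0.36 0.32]
0.49 -0.27 0 0 0 0 255
```

One turn is made: 6.18 to 6.44 rad since contact, against the allowed 5.76 to 6.81. I'll unload, open and rise.

```bash
python3 -m pendant '-0.18 0.10 0 0 0 0 255; 0 0 0 0 0 0 255; 0 0 0 0 0 0 0; 0 0 0 0 0 0 0; 0 0 0 0 0 0 0; 0 0 0 0 0 0 0; 0 0 0 0 0 0 0; 0 0 0 0 0 0 0; 0 0 -2 0 0 0 0; 0 0 -3 0 0 0 0; 0 0 -4 0 0 0 0; 0 0 -2 0 0 0 0;0 0 0 0 0 0 0'
python3 - <<'E'
from h import *
C=np.array([.5578,-.0326])
for yaw in(-.29,):
    m=R.from_euler('z',yaw).as_matrix()[:2,:2]
    for n,p in(('pivot',(.02,.135)),('tip0',(-.016,.135)),('tip1',(.056,.135))): print(n,C+m@p)
# ball measured ~ .5848,.1015 ; pivot from C and tip
E
```

```text
time: 16.35
eef_pos: [0.5877, 0.0174, 0.3617]
tcp_rot: [1.322, 2.844, 0.006]
force: [-0.4, -0.4, -0.1]
grip_width: 0.0857
gripper_force: 0.0
pivot [0.61556843 0.09104388]
tip0 [0.58107165 0.10133816]
tip1 [0.65006521 0.0807496 ]
```

```bash
python3 -m pendant '0 0 0 0 0 -0.144 255; 0 0 0 0 0 -0.144 255; 0 0 0 0 0 -0.144 255; 0 0 0 0 0 -0.144 255; 3.8 4.05 0 0 0 0 255; 3.8 4.05 0 0 0 0 255; 0 0 0 0 0 0 255; 0 0 3 0 0 0 255; 0 0 3 0 0 0 255; 0 0 3 0 0 0 255; 0 0 3 0 0 0 255; 0 0 3 0 0 0 255; 0 0 3.3 0 0 0 255;0 0 0 0 0 0 255'
cat > m.py <<'E'
from h import *
o=bot.get_obs();m=R.from_euler('z',-.29).as_matrix()
print('mill',(m.T@(o['eef_pos']-[.5578,-.0326,0])).round(4),'F',(m.T@o['force']).round(1))
E
python3 m.py; python3 -c "
from h import *
snap('scene','s4.png');a=cv2.imread('pics/s4.png')[90:290,220:420];cv2.imwrite('pics/c4.png',cv2.resize(a,None,fx=3,fy=3,interpolation=2))"
```

```text
time: 17.75
eef_pos: [0.538, 0.1063, 0.1695]
tcp_rot: [-0.458, -3.099, 0.007]
force: [0.6, -0.2, -0.2]
grip_width: -0.0001
gripper_force: 0.0
mill [-0.0587  0.1274  0.1695] F [ 0.6 -0.1 -0.2]
```

View pics/c4.png

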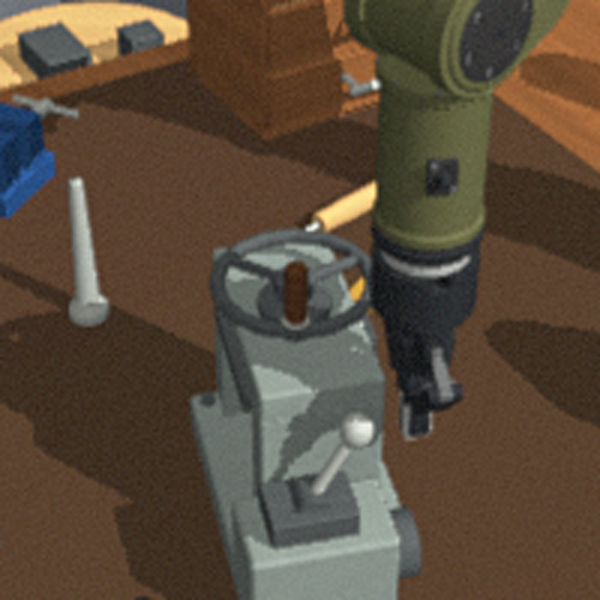

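Handle at (295,290) crop is undisturbed. The shut fingers (415,430) stand in front of the ball (357,430), ready to push towards the back.

```bash
python3 -m pendant '0 0.9 -0.8 0 0 0 255; -0.8 0 0 0 0 0 255; -0.8 0 0 0 0 0 255; -0.8 0 0 0 0 0 255; -0.8 0 0 0 0 0 255; -0.8 0 0 0 0 0 255; -0.8 0 0 0 0 0 255; -0.8 0 0 0 0 0 255; -0.8 0 0 0 0 0 255; -0.8 0 0 0 0 0 255; -0.8 0 0 0 0 0 255; -0.5 0 0 0 0 0 255;0 0 0 0 0 0 255'; python3 m.py
```

```text
time: 19.1
eef_pos: [0.6266, 0.0907, 0.1827]
tcp_rot: [0.461, 3.107, -0.001]
force: [-0.0, -1.5, 0.4]
grip_width: -0.0002
gripper_force: 0.0
mill [0.0307 0.1379 0.1827] F [ 0.4 -1.4  0.4]
```

```bash
python3 -m pendant '-0.3 0 0.2 0 0 0 255; -0.3 0 0 0 0 0 255; -0.2 0 0 0 0 0 255; 0 0 0 0 0 0 255'; python3 m.py;python3 -c "
from h import *
snap('scene','s5.png');a=cv2.imread('pics/s5.png')[90:290,220:420];cv2.imwrite('pics/c5.png',cv2.resize(a,None,fx=3,fy=3,interpolation=2))"
```

```text
time: 19.5
eef_pos: [0.6333, 0.0891, 0.1807]
tcp_rot: [-0.459, -3.107, -0.0]
force: [-0.9, 0.8, -0.7]
grip_width: 0.0006
gripper_force: 0.6
mill [0.0376 0.1382 0.1807] F [-1.1  0.6 -0.7]
```

View pics/c5.png

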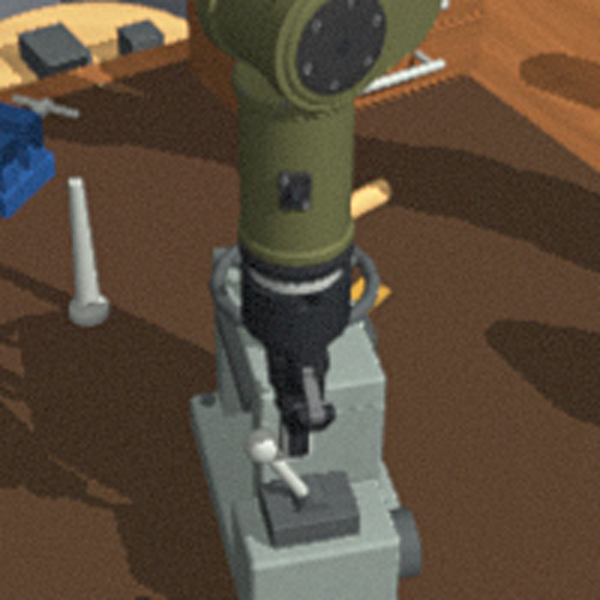

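The lever now leans to the back, ball at crop (264,445). I'll press on gently to the stop.

```bash
python3 -m pendant '-0.2 0 0 0 0 0 255; -0.2 0 0 0 0 0 255; -0.2 0 0 0 0 0 255; 0 0 0 0 0 0 255'; python3 m.py;python3 -c "
from h import *
s=snap('scene');m=R.from_euler('z',-.29).as_matrix();print(m.T@(onz(s,308,238.3,.188)-[.5578,-.0326,0]))"
```

```text
time: 19.95
eef_pos: [0.6341, 0.089, 0.1805]
tcp_rot: [-0.456, -3.096, -0.001]
force: [-15.6, 2.8, 6.5]
grip_width: -0.0001
gripper_force: 8.0
mill [0.0383 0.1383 0.1805] F [-15.7  -1.8   6.5]
[0.05804366 0.13594204 0.188     ]
```

Stop reached: 15.7 N, with the ball at mill x = 58 mm (56 expected). I'll back off and rise clear.

```bash
python3 -m pendant '1 0 0 0 0 0 255; 2 0 0 0 0 0 255; 3 0 0 0 0 0 255; 3 0 0 0 0 0 255; 3 0 0 0 0 0 255;0 0 -4 0 0 0 255; 0 0 -4 0 0 0 255;0 0 -4 0 0 0 255; 0 0 -4 0 0 0 255; 3 0 0 0 0 0 255;0 0 0 0 0 0 255; 0 0 0 0 0 0 255';python3 -c "
from h import *
s=snap('scene','s6.png');snap('top','t6.png');a=cv2.imread('pics/s6.png');b=cv2.imread('pics/t6.png');cv2.imwrite('pics/c6.png',cv2.resize(np.vstack([a,b]),(480,600),interpolation=3))"
```

```text
time: 21.2
eef_pos: [0.496, 0.1305, 0.3414]
tcp_rot: [0.459, 3.106, 0.002]
force: [0.7, -0.2, 0.3]
grip_width: 0.0001
gripper_force: 0.0
```

View pics/c6.png

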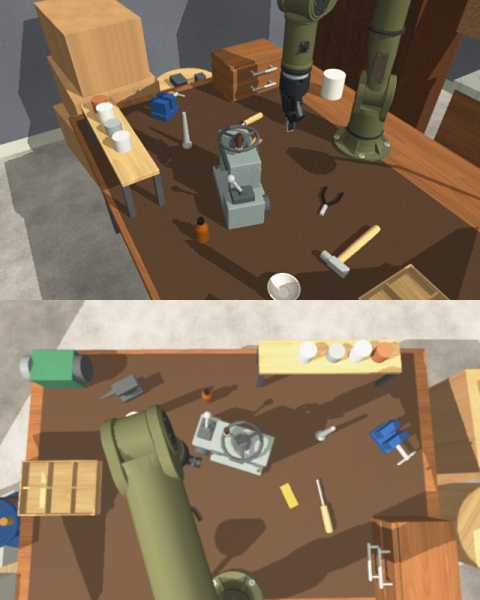

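The lever is at the back (ball at 232,180), the bystanders are in place and the arm is clear, so I'm handing in.

```bash
python3 -c "
from h import *
print(bot.finish_job())"
```

```text
the job is handed in; nothing more can be done
None
```

I handed the job in at 21 s: the screw is opened one turn from where the slack ended (about 6.2 to 6.4 rad by wheel travel; the yoke's rise itself was too small to check by camera), the lock lever is against its back stop, and the bystanders look undisturbed; the hand-in returned no verdict.

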